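Set a roller up for a run-out check

ROBOT

A 6-joint arm with a two-finger parallel gripper is mounted at the origin on a cart in front of the work surface, level with it; the furniture and walls round the work are solid. World frame = base frame: x ahead of the robot, y to its left, z up, the work surface at z = 0. Lengths are in mm, angles in degrees, forces in N, time in s.
With the tool pointing down it reaches from about 300 to 850 mm from the base axis. Payload 4.2 kg.
Tool frame: the origin (TCP) lies at the very end of the fingers, on their centre line; the grasp point (between the pads) lies 19 mm behind it; z points along the fingers, y is the line along which they close (so a half turn about z gives the same grasp; the last joint's range is limited). The gripper opens to 91 mm and grips with 3 to 60 N. Pads are 32 mm wide; open, the fingers measure 118 mm over their backs; the gripper's body (76 mm by 178 mm) begins 60 mm behind the grasp point.
Start: joints at [76.146, 18.312, 89.639, -0, 72.044, -1.146], TCP at [126.493, 560.93, 213.976] pointing down, gripper open.
Joint ranges: [-177.97, 177.97], [-48.28, 115.42], [12.27, 149.76], [-77.06, 257.06], [2.81, 150.46], [-146.56, 146.56]. Speed limits (degrees/s): [147.25, 147.25, 180, 180, 180, 180].

INTERFACE

Orientations are given as [roll, pitch, yaw] about the fixed x, y, z axes, in that order (R = Rz(yaw) Ry(pitch) Rx(roll)).
In Python, from workcell import env, eyes gives the robot as it stands.
- The arm moves only by the tool send_rows, never from a script. Its argument "targets" is text: rows parted by semicolons, each of 7 numbers parted by spaces: the shift along the tool's x, y, z in m, then the turn, a rotation vector about the tool's x, y, z in degrees, then the opening in per cent of the stroke, from 0 (shut) to 100 (fully open). A call has 1 to 12 rows; each row is the pose to reach, as a shift and turn from the pose commanded when the call began, along the tool's axes at that moment; what a row does not reach only later rows make up. A row lasts 1/12 s, in which the tool goes at most 41.7 mm and 7.16 degrees, less where a joint would pass 70% of its speed; a pose out of reach is approached as far as the arm can. A call with a gripper value outside its range is refused whole. The fingers move at their own pace and stop on an object; "grip_force" is the grip in N (left out, the last holds). Time passes only in rows, so rows that repeat a pose let the fingers close. It gives the time, the measured TCP pose, the force, the opening and the grip force at its end, in the units of the state.
- env.state(): the state, without advancing time (a new reading comes with each control period).
- eyes.grab_frame(name): name is "scene" or "top"; returns a dict with "image" (384x512x3 uint8, blue, green, red), "fovy" (degrees; the focal length in pixels is half the picture's height over the tangent of half this angle, whatever the lens; pixels are square), "cx", "cy" (the principal point, pixels), "eye" and "attitude" of the camera in the world. Camera axes: x right, y up, looking along -z (the intrinsics and any distortion apply to the point x, -y, -z); pixel columns grow to the right and rows downward; lengths in mm; the calibration is good to about 2 mm. A picture is of the moment at which its call begins. There is no depth.
- env.job_done(): hands the job in; it is judged then, once.
The state is a dict: "time_s": time; "qpos": joint angles; "qvel": joint speeds; "effort": joint torques, N m; "ee_pos": TCP position; "ee_rot": TCP orientation; "force": force on the tool from outside, world axes, zero at the start; "torque": the same for the moment, N m; "gripper_width": finger opening in mm; "gripper_force": force on a finger pad.
Only numpy, scipy, OpenCV 4.12 (cv2) and the standard library are available. Lean on these libraries where they do the work, as an engineer would, in place of code of your own. Each camera call takes 0.05 s, during which the arm holds its last target. There are 200 camera calls.

TASK

Set the aluminium roller up for a run-out check: lower it gently into the pair of V-blocks on the granite plate so that it lies fully home and centred across both blocks, and let go of it. Then carry the tall dial gauge stand upright, holding it by its column and never by the gauge or its arm, and set it down flat on the plate so that the plunger stands on the highest line of the roller, lightly pressed in and never driven to its stop. Do not let the stand tip, and leave the caliper, the grease tin and the brass cartridge where they are.

Things in the scene. Friction and masses are not known exactly. Their poses are not given: they have to be found in the camera images.
- surface_plate: Dark granite plate 220 (x) x 190 (y) x 30 mm on four feet, fixed; origin at the centre of its underside, on the bench; its top is 36 mm above. On it stand two fixed steel V-blocks, each 74 (x) x 24 (y) x 66 mm high, centred at plate x +55 mm and y +38 and -38 mm, so the gap between them is 52 mm. Their 90 degree Vs run along plate y; plate +x points away from the robot.
- v_seat (a point): Where the roller's centre lies when it is fully home and centred in both Vs: midway between the V-blocks, 71.4 mm above the plate's top. Axes as the plate's: the roller's axis must lie along y.
- roller_rest: Low beech rest, 76 x 116 x 32 mm high, fixed to the bench, with two notched cheeks 18 mm thick whose inner faces are 70 mm apart along its y; origin at the centre of its underside. The roller lies in its notches at the start, 43.8 mm (axis) above the bench.
- roller: Bright aluminium roller, 0.58 kg: body 50 mm diameter x 110 mm long with a 20 mm diameter x 18 mm journal on each end (146 mm in all) and a thin dark line round each end of the body. Origin at its centre, y along its axis (it may have rolled about y).
- gauge_stand: Slender dial gauge stand, 216 mm, about 0.80 kg, loose. Origin on the underside below the column; z up, x along the gauge arm. Grey foot x -52 to +28, y -40 to +40, 14 mm thick; steel column 16 mm diameter up to z 186; dark clamp block 24 x 36 x 28 mm on top of it, black knob, 18 mm, on its -y side to y -36. Centre of mass 92 mm up, 8 mm in front of the column: falls forward beyond 12 degrees.
- column_grip (a point): Good place to hold the stand: on the column's axis 146 mm above its underside and 40 mm below the clamp block (held much lower, the stand turns in the grip). Block and gauge above leave no room for an upright gripper: come from the side away from the arm with the tool tilted about 45 degrees. Axes as the stand's.
- gauge_head: The gauge and its arm, part of the stand (same origin and axes): 9 mm rod at z 200 mm from the clamp block to x 99 mm, then down behind the dial; dial 56 mm diameter, 22 mm thick, centred at x 78, z 164 mm, white face towards the column; below it an 8 mm stem down to z 118 mm. Delicate: the robot must not touch it.
- plunger_tip (a point): Lowest point of the plunger's ball tip (6 mm ball), at x 78, y 0, z 93.9 mm in the stand's frame while free. With the stand on the plate this is 2.5 mm lower than the top of a roller seated in the V-blocks, so the plunger is pushed in by that much.
- plunger (a joint): How far the plunger is pushed in: 0 free, 0.008 m at its stop; a spring of about 0.5 N at 0 and 1 N at 2.5 mm pushes it out.
- caliper: Digital caliper lying in front of the plate, about 180 mm long; leave alone. Origin at the centre of its underside.
- grease_tin: Round tin, 64 mm diameter x 22 mm; leave alone. Origin at the centre of its underside.
- spare_cartridge: Standing brass tap cartridge, 27 mm diameter x 59 mm; leave alone. Origin at the centre of its underside.
Things that resemble listed ones, but are neither listed nor needed, are in the scene too. Leave any orange or purple look-alike of the gauge_stand alone.

How it is judged (in metres and radians):
On the way, in this order (a step that is already met when the one before it is completed fails the run):
1. the roller lies home in both V-blocks, released (x of roller in the frame of v_seat between -0.003 and 0.003 m and z of roller in the frame of v_seat between -0.003 and 0.003 m and y of roller in the frame of v_seat between -0.012 and 0.012 m and angle between the y axis of roller and the y axis of v_seat, either way round below 0.05 rad and contact force between the fingers and roller below 0.2 N and linear speed of roller below 0.02 m/s), for 0.2 s.
2. the stand is on the plate with its plunger pressed in by the roller's crown (contact force between gauge_head and roller above 0.15 N and value of joint plunger above 0.001 m and contact force between gauge_stand and surface_plate above 1 N), for 0.2 s.
At the end, for the whole second after the job is handed in: Roller in both Vs: centre within 3 mm of the seat (12 mm along), aligned within 3 degrees. Stand free and flat on the plate (2 mm, 1.7 degrees), plunger on the roller within 5 mm of its highest line and pushed in 1 to 5 mm. Both at rest (x of roller in the frame of v_seat between -0.003 and 0.003 m and z of roller in the frame of v_seat between -0.003 and 0.003 m and y of roller in the frame of v_seat between -0.012 and 0.012 m and angle between the y axis of roller and the y axis of v_seat, either way round below 0.05 rad and x of plunger_tip in the frame of v_seat between -0.005 and 0.005 m and contact force between gauge_head and roller above 0.15 N and value of joint plunger between 0.001 and 0.005 m and angle between gauge_stand's own z axis and vertical below 0.03 rad and z of gauge_stand in the frame of surface_plate between 0.034 and 0.038 m and linear speed of each of gauge_stand, roller below 0.01 m/s); the robot touches nothing.
It fails at once if the gauge stand leans more than about 17 degrees (angle between gauge_stand's own z axis and vertical above 0.3 rad).
It fails at once if the robot touches the gauge, its arm or its plunger (more than 2 N) (contact force between any of the fingers, the arm and gauge_head above 2 N).
It fails at once if the plunger is driven nearly to its stop (over 7 mm) (value of joint plunger above 0.007 m).
It fails at once if the roller is let fall (more than about 8 mm) or rammed into the V-blocks (over 80 N) (contact force between roller and surface_plate above 80 N or (linear speed of roller above 0.4 m/s and contact force between the fingers and roller below 0.2 N)).
It fails at once if a bystander is pushed more than 15 mm (distance of any of caliper, grease_tin, spare_cartridge from where it was at the start of the episode above 0.015 m).
It also fails if it takes over 62 s, if anything falls off the work surface, if the arm or the gripper's body presses on something with over 40 N, if the wrist force passes 120 N, or if a joint passes its speed limit or range.

## Working session

There is one attempt and no reset: what is moved stays moved. The work goes in short steps, Python scripts to look and compute and a tool call to move; the robot and the scene stay as the last step left them, time stands still between calls to the robot, and variables do not carry over. Pictures are saved under pics/ and viewed, at most 10 in all, crops included, and the job is handed in when it is done.

Besides the shell and the picture viewer there is one more tool, called after "Emit:" as name(argument=value, ...) on one line, values as JSON. send_rows: Moves the arm, as the interface text tells. Its arguments: {"type":"object","properties":{"targets":{"type":"string"},"grip_force":{"type":"number"}},"required":["targets"]}

```bash
ls; mkdir -p pics; python3 - <<'E'
from workcell import env, eyes
import cv2
for n in("scene","top"):
    f=eyes.grab_frame(n); im=f.pop("image"); print(n,f)
    cv2.imwrite(f"pics/{n}0.png",cv2.resize(im,(800,600),interpolation=cv2.INTER_CUBIC)); cv2.imwrite(f"pics/{n}0raw.png",im)
print(env.state())
E
```

```text
pics
scene {'fovy': 44.753759442215156, 'cx': 261.49255602056996, 'cy': 190.53784717433115, 'eye': array([-437.69947433, -840.82925637, 1309.12180379]), 'attitude': array([ 44.33935217,   0.26989174, -58.91149578])}
top {'fovy': 45.58145900835538, 'cx': 262.5483543576705, 'cy': 189.03590166205777, 'eye': array([ -49.0318834 ,  -13.40954361, 1274.58425992]), 'attitude': array([  28.55584058,    0.25528858, -110.59583272])}
{'time_s': 0.1, 'qpos': array([ 7.61453026e+01,  1.83467939e+01,  8.96990052e+01,  3.79531609e-04,
        7.20438635e+01, -1.14589826e+00]), 'qvel': array([ 0.07323806, -0.09114444, -0.13005736, -0.0768835 , -0.0657918 ,
        0.03630352]), 'effort': array([ 1.46013386e-03, -4.13327229e+01, -2.32507128e+01,  7.28419446e-02,
        4.21545119e-02, -6.26168412e-05]), 'ee_pos': array([126.38706437, 560.47708055, 213.2190099 ]), 'ee_rot': array([-1.79910363e+02, -2.15389503e-03,  1.67291082e+02]), 'force': array([ 0.41469746,  1.02648943, -0.6755534 ]), 'torque': array([-0.01248382, -0.06743108, -0.03582846]), 'gripper_force': 0.0, 'gripper_width': 91.25708848422259}
```

View pics/scene0.png

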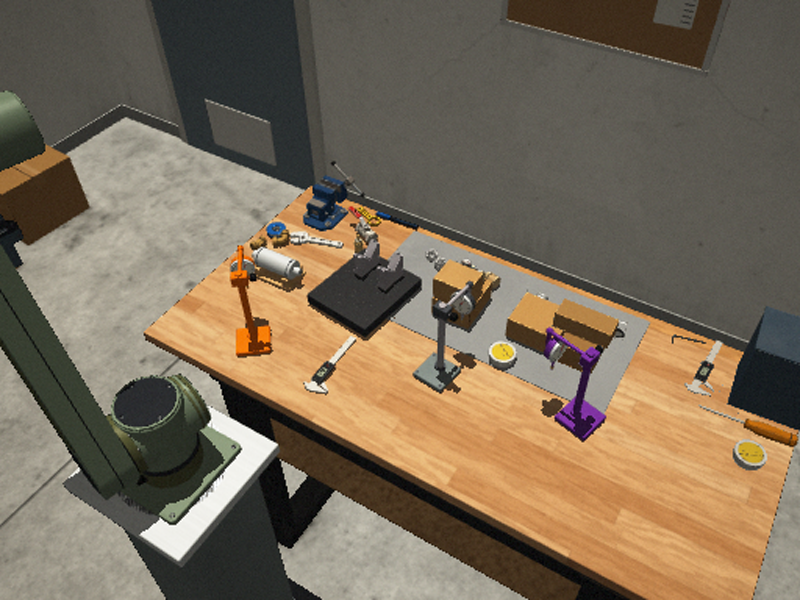

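View pics/top0.png

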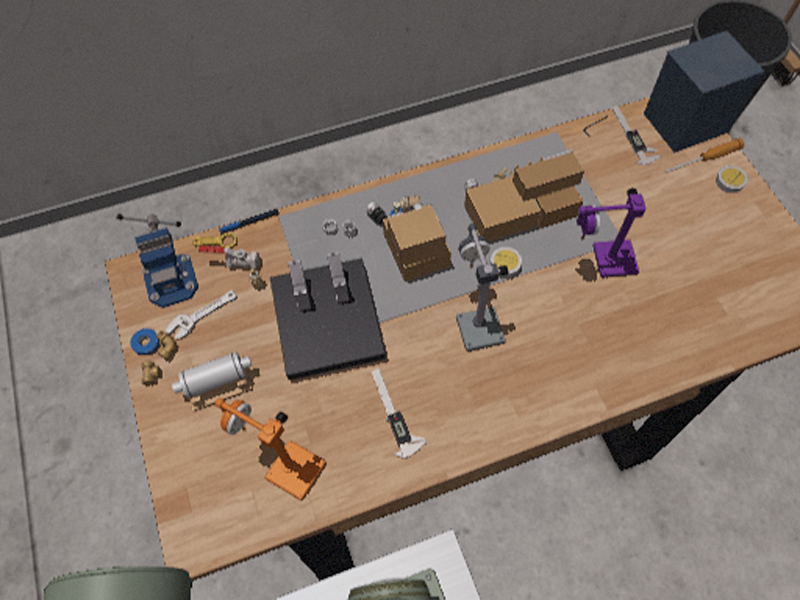

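The roller is the bright cylinder at top (212,377), with no double of it. The stand candidates are orange (285,450), purple (615,240) and grey (483,300). I choose grey by the description and check it in a close crop.

```bash
cat > h.py <<'E'
import numpy as np, pickle
from scipy.spatial.transform import Rotation as R
class Cam:
    def __init__(s,f):
        s.f=192/np.tan(np.radians(f["fovy"])/2); s.c=np.array([f["cx"],f["cy"]]); s.e=np.array(f["eye"]); s.R=R.from_euler("xyz",f["attitude"],degrees=True).as_matrix()
    def px(s,P):
        q=(np.atleast_2d(P)-s.e)@s.R; return s.c+s.f*np.c_[q[:,0],-q[:,1]]/-q[:,2:]
    def at(s,uv,z):
        d=s.R@np.array([(uv[0]-s.c[0])/s.f,-(uv[1]-s.c[1])/s.f,-1]); return s.e+d*(z-s.e[2])/d[2]
scene=Cam(dict(fovy=44.753759442215156,cx=261.49255602056996,cy=190.53784717433115,eye=[-437.69947433,-840.82925637,1309.12180379],attitude=[44.33935217,0.26989174,-58.91149578]))
top=Cam(dict(fovy=45.58145900835538,cx=262.5483543576705,cy=189.03590166205777,eye=[-49.0318834,-13.40954361,1274.58425992],attitude=[28.55584058,0.25528858,-110.59583272]))
E
python3 - <<'E'
import cv2,numpy as np
t=cv2.imread("pics/top0raw.png");s=cv2.imread("pics/scene0raw.png")
z=lambda i,x0,x1,y0,y1,k:cv2.resize(i[y0:y1,x0:x1],None,fx=k,fy=k,interpolation=cv2.INTER_CUBIC)
cv2.imwrite("pics/c1.png",z(t,100,260,150,250,5))
a=z(t,270,350,135,235,5);b=z(s,255,335,175,275,5)
cv2.imwrite("pics/c2.png",np.hstack([a,b]))
E
```

```text
(no output)
```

View pics/c1.png

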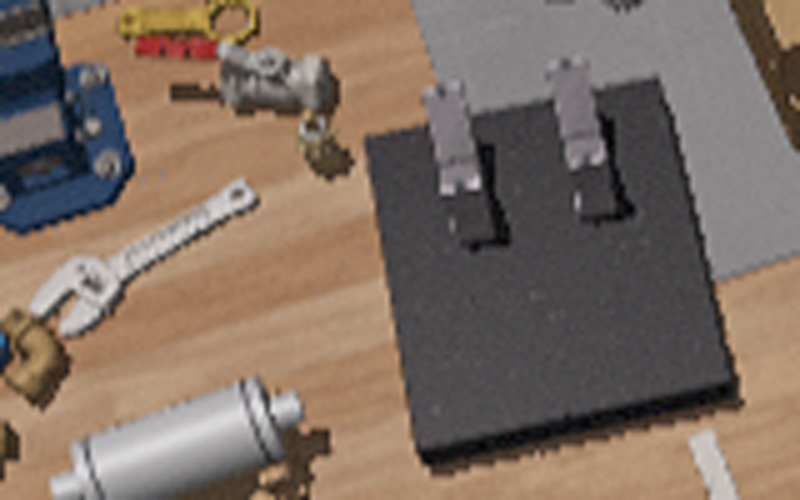

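View pics/c2.png

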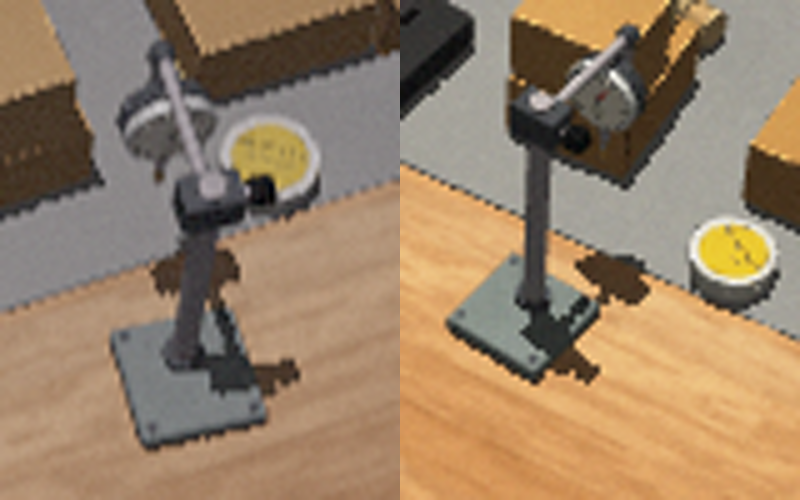

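```bash
cat > fit.py <<'E'
from h import *; from scipy.optimize import least_squares
def pose(p,P):
    c,s=np.cos(p[2]),np.sin(p[2]); P=np.array(P,float); return np.c_[p[0]+c*P[:,0]-s*P[:,1],p[1]+s*P[:,0]+c*P[:,1],P[:,2]]
def fit(obs,p0):
    def r(p): return np.concatenate([(c.px(pose(p,P))-np.array(u)).ravel() for c,P,u in obs])
    s=least_squares(r,p0,loss="soft_l1"); return s.x,np.round(r(s.x).reshape(-1,2),1)
E
python3 - <<'E'
from fit import *; import cv2
T=lambda l:[(u/5+100,v/5+150) for u,v in l]
plate=[(110,95,36),(110,-95,36),(-110,-95,36),(-110,95,36)]
vb=[(55+a,b,102) for b0 in(38,-38) for a,b in((37,b0+12),(37,b0-12),(-37,b0+12),(-37,b0-12))]
up=T([(367,138),(658,78),(735,382),(422,452)]); uv=T([(425,88),(460,80),(443,190),(480,185),(550,62),(588,57),(567,165),(605,160)])
pp,r=fit([(top,plate,up)],[500,200,0]);print("plate",pp[:2],np.degrees(pp[2]),r.tolist())
pv,r=fit([(top,plate+vb,up+uv)],pp);print("plate+vb",pv[:2],np.degrees(pv[2]),r.tolist())
T2=lambda l:[(u/5+270,v/5+135) for u,v in l]; S2=lambda l:[((u-400)/5+255,v/5+175) for u,v in l]
ps,r=fit([(top,[(28,40,14),(-52,40,14),(-52,-40,14),(0,-27,200)],T2([(110,335),(145,438),(265,412),(262,190)])),
 (scene,[(-52,40,14),(28,40,14),(28,-40,14),(-52,-40,14),(0,-27,200)],S2([(445,322),(512,255),(600,312),(540,375),(575,138)]))],[450,-100,0]);print("stand",ps[:2],np.degrees(ps[2]),r.tolist())
# roller by brightness, both views
for n,c,b in(("top",top,(105,215,172,258)),("scene",scene,(150,200,150,195))):
    im=cv2.imread(f"pics/{n}0raw.png"); sub=im[b[2]:b[3],b[0]:b[1]].astype(int)
    m=((sub.min(2)>110)&(sub.max(2)-sub.min(2)<25)).astype(np.uint8)
    k,l,st,ce=cv2.connectedComponentsWithStats(m); i=1+np.argmax(st[1:,4]); print(n,st[i],ce[i]+b[::2])
    u=ce[i]+np.array(b[::2]); print(c.at(u,43.8),c.at(u,60))
    rr=cv2.minAreaRect(np.argwhere(l==i)[:,::-1].astype(np.float32)+np.array(b[::2],np.float32));print(rr)
L,Rr=T([(62,490),(290,408)]); a,b2=top.at(L,43.8),top.at(Rr,43.8); print("journals",a,b2,np.linalg.norm(a-b2),np.degrees(np.arctan2(*(a-b2)[1::-1]))," (",np.degrees(np.arctan2(-(a-b2)[0],(a-b2)[1])))
for n,u in(("tin",(507,262)),):print(n,top.at(np.array(u)/1.5625,22))
# overlay
sc=cv2.imread("pics/scene0raw.png");tp=cv2.imread("pics/top0raw.png")
k=4
def crop(i,x0,y0,w,h,c,pts):
    o=cv2.resize(i[y0:y0+h,x0:x0+w],None,fx=k,fy=k,interpolation=cv2.INTER_CUBIC)
    for q in c.px(pts): cv2.circle(o,tuple(((q-[x0,y0]+.5)*k).astype(int).tolist()),2,(0,0,255),-1)
    return o
st=pose(ps,[(28,40,14),(-52,40,14),(-52,-40,14),(28,-40,14),(0,0,0),(0,0,186),(78,0,164),(78,0,94),(99,0,200),(12,18,214),(-12,18,214),(-12,-18,214),(12,-18,214)])
pl=np.vstack([pose(pv,plate+vb),[a,b2]])
c1=crop(sc,140,145,100,75,scene,pl);c2=crop(sc,250,175,100,75,scene,st);c3=crop(tp,100,150,100,75,top,np.vstack([pl]));c4=crop(tp,270,135,100,75,top,st)
c3=crop(tp,105,215,100,75,top,pl)
cv2.imwrite("pics/ov.png",np.vstack([np.hstack([c1,c2]),np.hstack([c3,c4])]))
E
```

```text
plate [601.93273212 -78.32804374] 3953.1928361895507 [[-0.6, -0.2], [0.5, -0.7], [0.6, 0.1], [-0.5, 0.5]]
plate+vb [603.56920404 -77.90879173] 3952.8958060983327 [[-0.7, -0.8], [0.5, -1.0], [0.1, -0.1], [-1.0, -0.0], [-0.5, 0.2], [0.4, 0.2], [-0.2, 0.8], [0.5, 0.1], [-0.5, 0.3], [-0.3, -0.3], [0.6, 0.5], [1.0, -0.2]]
stand [ 491.1783475 -357.4241643] 26273.759924342063 [[0.2, -1.1], [0.6, 1.2], [1.9, 0.4], [-0.1, 0.3], [-0.1, -0.7], [-0.2, -1.2], [0.5, -2.1], [-0.6, -0.3], [-0.0, 0.0]]
top [  5  54  50  27 616] [134.20941558 238.45779221]
[558.93420108 161.57071063  43.8       ] [550.93194521 159.26756115  60.        ]
((134.54299926757812, 238.23448181152344), (14.656965255737305, 52.27912139892578), 70.14479064941406)
scene [ 12   8  27  17 228] [174.82894737 165.64035088]
[559.61523477 173.03979871  43.8       ] [546.8465476  160.05916514  60.        ]
((174.36941528320312, 165.49765014648438), (26.290863037109375, 9.652917861938477), 22.833656311035156)
journals [552.12776497 226.85187148  43.8       ] [555.52014137  91.59002017  43.8       ] 135.30438514246677 91.43668085424653  ( 1.436680854246525
tin [ 593.71282742 -460.70091986   22.        ]
```

View pics/ov.png

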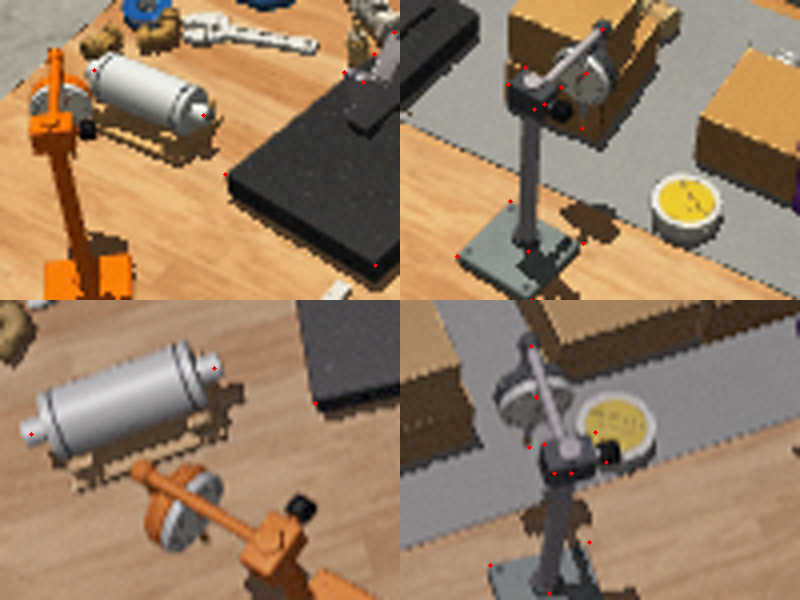

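The dots sit well on both views: roller at about (554,159), and the grey stand is confirmed as the right one. The orange gauge hangs close to the roller, so I check clearance and work out the first move.

```bash
cat > mv.py <<'E'
import sys; from h import *
from workcell import env
def rel(pos,rpy,p0=None,r0=None):
    s=env.state(); p0=s["ee_pos"] if p0 is None else np.array(p0); r0=s["ee_rot"] if r0 is None else r0
    A=R.from_euler("xyz",r0,degrees=True);B=R.from_euler("xyz",rpy,degrees=True)
    print("shift m",np.round(A.inv().apply(np.array(pos)-p0)/1000,4),"turn deg",np.round((A.inv()*B).as_rotvec(degrees=True),2))
E
python3 - <<'E'
from mv import *
q=lambda u,z:np.round(top.at(np.array(u)/1.5625,z)).tolist()
print("orange armend",q((216,403),200),"clamp",q((270,428),214),"foot",q((295,472),14),"footcorners",[q(c,14) for c in((264,476),(303,498),(327,463))],"knob",q((282,417),200))
P0=[126.493,560.93,213.976];R0=[180,0,167.291]
rel([554,159,300],[180,0,91.4],P0,R0)
E
```

```text
orange armend [427.0, 142.0, 200.0] clamp [352.0, 71.0, 214.0] foot [334.0, 67.0, 14.0] footcorners [[346.0, 120.0, 14.0], [285.0, 67.0, 14.0], [329.0, 9.0, 14.0]] knob [368.0, 50.0, 200.0]
shift m [-0.5055 -0.298  -0.086 ] turn deg [-0.   -0.   75.89]
```

Emit:
send_rows(targets="-0.035 -0.021 -0.02 0 0 6 100;-0.07 -0.042 -0.04 0 0 12 100;-0.105 -0.063 -0.06 0 0 18 100;-0.14 -0.084 -0.08 0 0 24 100;-0.175 -0.105 -0.086 0 0 30 100;-0.21 -0.126 -0.086 0 0 36 100;-0.245 -0.147 -0.086 0 0 42 100;-0.28 -0.168 -0.086 0 0 48 100;-0.315 -0.188 -0.086 0 0 54 100;-0.35 -0.208 -0.086 0 0 60 100;-0.385 -0.228 -0.086 0 0 66 100;-0.42 -0.248 -0.086 0 0 70 100", grip_force=20)

```text
time_s: 1.1
ee_pos: [478.2, 228.8, 299.7]
ee_rot: [-180.0, -0.0, 97.0]
force: [0.7, 1.5, 0.1]
gripper_width: 91.0
gripper_force: 0.0
```

```bash
python3 - <<'E'
from mv import *
rel([554,159,150],[180,0,91.4])
E
```

```text
shift m [-0.0785  0.0667  0.1497] turn deg [-0.03 -0.    5.62]
```

Emit:
send_rows(targets="-0.026 0.022 0.02 0 0 2 100;-0.052 0.044 0.05 0 0 4 100;-0.077 0.066 0.08 0 0 5.6 100;-0.077 0.066 0.115 0 0 5.6 100;-0.077 0.066 0.15 0 0 5.6 100;-0.077 0.066 0.15 0 0 5.6 100;-0.077 0.066 0.15 0 0 5.6 100")

```text
time_s: 1.68
ee_pos: [551.3, 162.2, 148.5]
ee_rot: [-179.7, 0.1, 91.7]
force: [-0.7, -0.3, 0.6]
gripper_width: 91.5
gripper_force: 0.0
```

```bash
python3 - <<'E'
from mv import *; from workcell import eyes; import cv2
o=[]
s=env.state();print(s["ee_pos"],s["ee_rot"])
for n,c in(("top",top),("scene",scene)):
    im=eyes.grab_frame(n)["image"]; u=c.px([554,159,60])[0].astype(int); x,y=u-[40,45]
    g=cv2.resize(im[y:y+90,x:x+80],None,fx=5,fy=5,interpolation=cv2.INTER_CUBIC)
    for P in [s["ee_pos"],[554,86,43.8],[554,232,43.8],[552.5,104,43.8],[555.5,214,43.8]]:
        cv2.circle(g,tuple(((c.px(P)[0]-[x,y]+.5)*5).astype(int).tolist()),2,(0,0,255),-1)
    o.append(g)
cv2.imwrite("pics/g1.png",np.hstack(o))
E
```

```text
[551.34822593 162.19888711 148.50342173] [-1.79731657e+02  5.43126773e-02  9.16722939e+01]
```

View pics/g1.png

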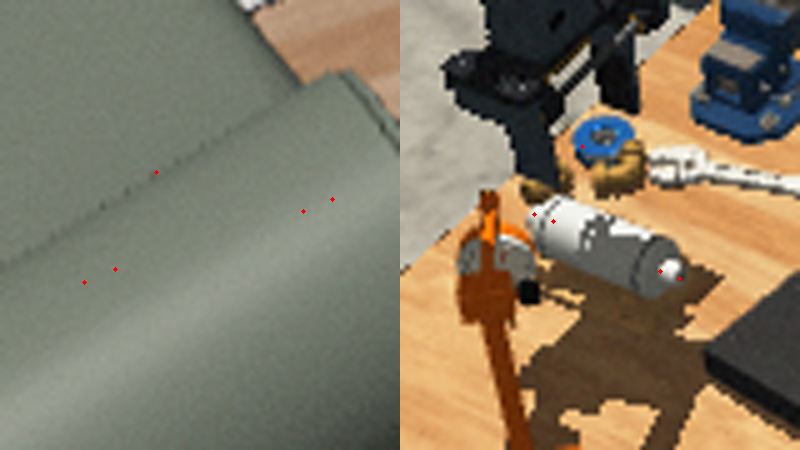

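The arm hides the roller from above, but in the scene view the roller's predicted ends match (665,270 and 532,210). The TCP lies midway between the finger tips over the roller. I go down.

Emit:
send_rows(targets="-0.0015 0.0015 0.03 0 0 0 100;-0.003 0.0026 0.06 0 0 0 100;-0.003 0.0026 0.085 0 0 0 100;-0.003 0.0026 0.105 0 0 0 100;-0.003 0.0026 0.118 0 0 0 100;-0.003 0.0026 0.1235 0 0 0 100;-0.003 0.0026 0.1235 0 0 0 100;-0.003 0.0026 0.1235 0 0 0 100")

```text
time_s: 2.45
ee_pos: [556.7, 160.5, 28.5]
ee_rot: [179.8, -0.1, 91.7]
force: [-0.8, 0.5, 0.3]
gripper_width: 91.1
gripper_force: 0.0
```

Emit:
send_rows(targets="0 0 0 0 0 0 60;0 0 0 0 0 0 55;0 0 0 0 0 0 50;0 0 0 0 0 0 45;0 0 0 0 0 0 40;0 0 0 0 0 0 30;0 0 0 0 0 0 30;0 0 0 0 0 0 30", grip_force=25)

```text
time_s: 3.12
ee_pos: [555.2, 159.7, 26.5]
ee_rot: [180.0, -0.0, 91.7]
force: [-0.2, 0.2, 0.6]
gripper_width: 49.5
gripper_force: 25.0
```

Emit:
send_rows(targets="0 0 -0.01 0 0 0 30;0 0 -0.035 0 0 0 30;0 0 -0.07 0 0 0 30;0 0 -0.105 0 0 0 30;0 0 -0.14 0 0 0 30;-0.03 0.01 -0.165 0 0 2 30;-0.06 0.025 -0.175 0 0 4 30;-0.09 0.04 -0.175 0 0 6 30;-0.12 0.055 -0.175 0 0 8 30;-0.145 0.065 -0.175 0 0 8.8 30;-0.145 0.065 -0.175 0 0 8.8 30;-0.145 0.065 -0.175 0 0 8.8 30")

```text
time_s: 4.12
ee_pos: [624.0, 15.3, 200.6]
ee_rot: [-179.9, -0.0, 82.7]
force: [0.4, 1.2, -5.4]
gripper_width: 49.7
gripper_force: 25.0
```

```bash
python3 - <<'E'
from mv import *
from workcell import eyes; import cv2
print(env.state()["ee_pos"],env.state()["gripper_width"])
rel([658.2,-84.7,200],[180,0,82.9])
f=eyes.grab_frame("scene")["image"]; cv2.imwrite("pics/s2raw.png",f)
a=cv2.resize(f[150:220,190:280],None,fx=8,fy=8,interpolation=cv2.INTER_CUBIC);cv2.imwrite("pics/s2.png",a)
E
```

```text
[623.95030214  15.33386679 200.57485351] 49.65529530932939
shift m [-0.0949  0.0466  0.0004] turn deg [-0.15 -0.01 -0.16]
```

View pics/s2.png

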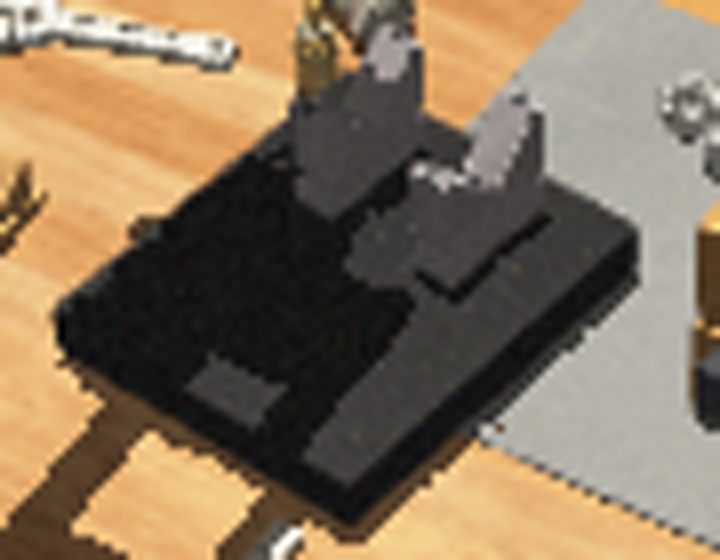

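```bash
python3 - <<'E'
from fit import *
T=lambda l:[(u/5+100,v/5+150) for u,v in l]
S=lambda l:[(u/8+190,v/8+150) for u,v in l]
plate=[(110,95,36),(110,-95,36),(-110,-95,36),(-110,95,36)]
vb=[(55+a,b,102) for b0 in(38,-38) for a,b in((37,b0+12),(37,b0-12),(-37,b0+12),(-37,b0-12))]
up=T([(367,138),(658,78),(735,382),(422,452)]); uv=T([(425,88),(460,80),(443,190),(480,185),(550,62),(588,57),(567,165),(605,160)])
sp=[(-110,95,36),(-110,-95,36),(110,-95,36),(18,-50,36),(92,-50,36),(92,-50,102)];su=S([(58,308),(345,490),(637,232),(455,298),(548,218),(545,110)])
for o in([(scene,sp,su)],[(top,plate+vb,up+uv),(scene,sp,su)]):
    p,r=fit(o,[600,-78,-.12]); print(p[:2],np.degrees(p[2]),r.tolist()); print("seat",pose(p,[(55,0,107.4)]),"col",pose(p,[(-23,0,36)]))
E
```

```text
[600.87281111 -81.46107374] -7.924011350924919 [[-1.2, 0.1], [0.1, 0.5], [0.8, -0.0], [-0.4, -0.4], [0.1, -0.8], [0.3, 0.3]]
seat [[655.34765881 -89.0433536  107.4       ]] col [[578.09242025 -78.29030216  36.        ]]
[603.19353794 -78.43031379] -7.241088981069646 [[-0.5, -0.8], [0.7, -0.9], [0.2, 0.0], [-0.9, -0.0], [-0.2, 0.2], [0.7, 0.2], [0.0, 0.8], [0.8, 0.1], [-0.2, 0.3], [-0.0, -0.3], [0.8, 0.5], [1.2, -0.1], [-1.4, -0.3], [0.2, -0.3], [0.4, -1.0], [-0.7, -1.1], [-0.3, -1.6], [-0.1, -0.5]]
seat [[657.75488902 -85.36277143 107.4       ]] col [[580.37697295 -75.53128605  36.        ]]
```

Emit:
send_rows(targets="-0.032 0.015 0 0 0 0 30;-0.064 0.03 0 0 0 0 30;-0.096 0.046 0 0 0 0 30;-0.096 0.046 0.01 0 0 0 30;-0.096 0.046 0.035 0 0 0 30;-0.096 0.046 0.06 0 0 0 30;-0.096 0.046 0.075 0 0 0 30;-0.096 0.046 0.085 0 0 0 30;-0.096 0.046 0.09 0 0 0 30;-0.096 0.046 0.09 0 0 0 30;-0.096 0.046 0.09 0 0 0 30")

```text
time_s: 5.08
ee_pos: [658.7, -83.7, 112.3]
ee_rot: [179.9, -0.0, 82.9]
force: [0.7, -0.5, -4.0]
gripper_width: 49.7
gripper_force: 25.0
```

```bash
python3 - <<'E'
from mv import *
from workcell import eyes; import cv2
s=env.state();print(s["ee_pos"],s["ee_rot"],s["force"])
f=eyes.grab_frame("scene")["image"]; a=cv2.resize(f[140:220,190:280],None,fx=7,fy=7,interpolation=cv2.INTER_CUBIC);cv2.imwrite("pics/s3.png",a)
E
```

```text
[658.73099075 -83.69478842 112.28042453] [ 1.79923215e+02 -8.93321205e-03  8.29350176e+01] [ 0.70958358 -0.45094335 -3.97327895]
```

View pics/s3.png

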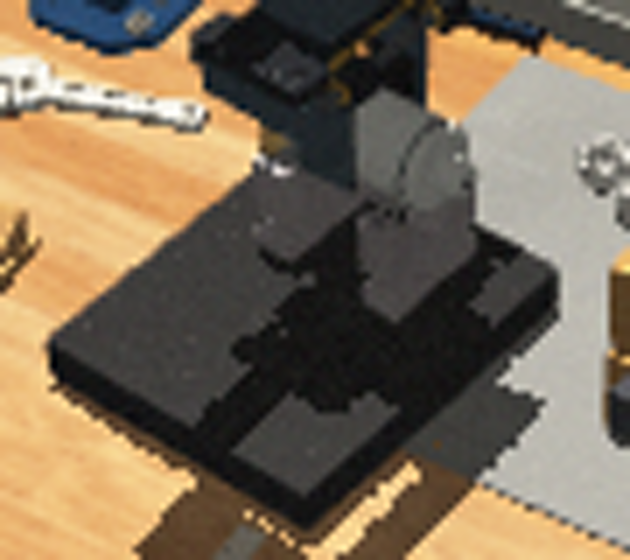

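The roller's end face sits centred over the near V-block at (415,150). I lower it in small steps and watch the force.

Emit:
send_rows(targets="-0.001 -0.001 0.004 0 0 0 30;-0.002 -0.001 0.008 0 0 0 30;-0.002 -0.001 0.012 0 0 0 30;-0.002 -0.001 0.015 0 0 0 30;-0.002 -0.001 0.017 0 0 0 30;-0.002 -0.001 0.018 0 0 0 30;-0.002 -0.001 0.018 0 0 0 30;-0.002 -0.001 0.018 0 0 0 30")

```text
time_s: 5.8
ee_pos: [657.1, -86.1, 93.5]
ee_rot: [180.0, -0.0, 82.9]
force: [-0.3, 0.3, -3.5]
gripper_width: 49.9
gripper_force: 25.0
```

Emit:
send_rows(targets="0 0 0.0005 0 0 0 30;0 0 0.001 0 0 0 30;0 0 0.0015 0 0 0 30;0 0 0.002 0 0 0 30;0 0 0.002 0 0 0 30;0 0 0.002 0 0 0 30")

```text
time_s: 6.3
ee_pos: [658.0, -86.3, 92.5]
ee_rot: [179.8, -0.0, 82.9]
force: [2.1, -0.4, 2.5]
gripper_width: 49.8
gripper_force: 25.0
```

Emit:
send_rows(targets="0 0.0005 0 0 0 0 30;0 0.001 0.0005 0 0 0 30;0 0.0015 0.001 0 0 0 30;0 0.0015 0.001 0 0 0 30;0 0.0015 0.001 0 0 0 30")

```text
time_s: 6.72
ee_pos: [659.3, -86.4, 91.1]
ee_rot: [179.9, -0.0, 82.9]
force: [4.0, -1.2, 4.9]
gripper_width: 49.3
gripper_force: 25.0
```

Emit:
send_rows(targets="0 0.0005 0.0003 0 0 0 30;0 0.001 0.0006 0 0 0 30;0 0.0015 0.001 0 0 0 30;0 0.002 0.001 0 0 0 30;0 0.002 0.001 0 0 0 30;0 0.002 0.001 0 0 0 30")

```text
time_s: 7.22
ee_pos: [660.4, -86.6, 90.1]
ee_rot: [180.0, -0.0, 82.9]
force: [0.5, -0.1, 6.7]
gripper_width: 49.5
gripper_force: 25.0
```

Fx is gone at z = 90.1, which is the expected home height. I release and rise.

Emit:
send_rows(targets="0 0 0 0 0 0 60;0 0 0 0 0 0 70;0 0 0 0 0 0 85;0 0 0 0 0 0 100;0 0 0 0 0 0 100;0 0 -0.005 0 0 0 100;0 0 -0.02 0 0 0 100;0 0 -0.05 0 0 0 100;0 0 -0.085 0 0 0 100;0 0 -0.12 0 0 0 100;0 0 -0.155 0 0 0 100;0 0 -0.19 0 0 0 100")

```text
time_s: 8.22
ee_pos: [660.0, -86.5, 281.6]
ee_rot: [180.0, -0.0, 82.9]
force: [0.7, 0.0, 0.0]
gripper_width: 91.2
gripper_force: 0.0
```

```bash
python3 - <<'E'
from fit import *; from mv import *
a=top.at((306.2,206),14);b=scene.at((281.8,235),14);print("colbase",a,b)
T2=lambda l:[(u/5+270,v/5+135) for u,v in l]; S2=lambda l:[((u-400)/5+255,v/5+175) for u,v in l]
ps,r=fit([(top,[(28,40,14),(-52,40,14),(-52,-40,14),(0,-27,200),(0,0,14),(103,0,200)],T2([(110,335),(145,438),(265,412),(262,190),(181,355),(158,48)])),
 (scene,[(-52,40,14),(28,40,14),(28,-40,14),(-52,-40,14),(0,-27,200),(0,0,14),(103,0,200)],S2([(445,322),(512,255),(600,312),(540,375),(575,138),(534,300),(632,33)]))],[491,-357,-.1]);print("stand",ps[:2],np.degrees(ps[2]),r.tolist())
y=np.degrees(ps[2]); t=[180,-40,y]; z=R.from_euler("xyz",t,degrees=True).apply([0,0,1]); g=np.array([ps[0],ps[1],146])+19*z
print(g,"pre",g-120*z); rel([430,-250,282],t); rel(g-120*z,t)
E
```

```text
colbase [ 491.94904661 -354.19821073   14.        ] [ 490.88331208 -358.01109519   14.        ]
stand [ 491.51083788 -357.23131498] -6.459387108567034 [[0.2, -1.2], [0.4, 1.1], [1.8, 0.4], [-0.2, 0.2], [1.0, -0.2], [0.4, 0.2], [-0.1, -0.8], [-0.1, -1.2], [0.5, -2.2], [-0.7, -0.4], [-0.0, -0.1], [-0.1, -0.2], [-0.5, -0.3]]
[ 503.64627271 -358.60526022  131.44515558] pre [ 427.00142118 -349.92771133  223.37048876]
shift m [-0.1907 -0.208  -0.0005] turn deg [-31.07  31.42  85.38]
shift m [-0.2902 -0.1987  0.0582] turn deg [-31.07  31.42  85.38]
```

```bash
python3 - <<'E'
from mv import *
t=[180,-50,-6.5]; z=R.from_euler("xyz",t,degrees=True).apply([0,0,1]); g=np.array([491.5,-357,146])+19*z
print(g,"pre",g-120*z); rel([410,-250,282],t); print(env.state()["qpos"])
E
```

```text
[ 505.96128378 -358.64765516  133.78703542] pre [ 414.62685991 -348.24141202  210.92154858]
shift m [-0.1932 -0.2279 -0.0005] turn deg [-38.77  39.18  83.16]
[-8.45998878e+00  2.51883412e+01  6.94114752e+01  5.06587494e-03
  8.53864263e+01 -1.35002785e+00]
```

Emit:
send_rows(targets="-0.012 -0.014 0 -2.4 2.4 5.2 100;-0.024 -0.028 0 -4.8 4.8 10.4 100;-0.036 -0.042 0 -7.2 7.3 15.6 100;-0.048 -0.056 0 -9.7 9.8 20.8 100;-0.06 -0.07 0 -12.1 12.2 26 100;-0.072 -0.084 0 -14.5 14.7 31.2 100;-0.084 -0.098 0 -16.9 17.1 36.4 100;-0.096 -0.112 0 -19.4 19.6 41.6 100;-0.108 -0.127 0 -21.8 22 46.8 100;-0.12 -0.142 0 -24.2 24.5 52 100;-0.132 -0.156 0 -26.7 26.9 57.2 100;-0.145 -0.17 0 -29.1 29.4 62.4 100")

```text
time_s: 9.22
ee_pos: [472.8, -209.7, 280.0]
ee_rot: [170.2, -38.4, 21.0]
force: [0.8, 0.0, 0.3]
gripper_width: 91.2
gripper_force: 0.0
```

```bash
python3 - <<'E'
from mv import *
t=[180,-50,-6.5]
s=env.state();print(s["ee_pos"],s["ee_rot"],s["qpos"]);rel([412,-348,225],t)
E
```

```text
[ 472.76284566 -209.66118582  280.0129739 ] [170.21168403 -38.37822728  20.98001599] [-43.31770525  -2.28029728 116.23133084  41.69431645  45.88528225
   4.68765131]
shift m [-0.1175  0.1097 -0.0043] turn deg [-9.53  9.64 20.56]
```

Emit:
send_rows(targets="-0.02 0.014 0 -2.4 2.4 5.1 100;-0.04 0.03 0 -4.8 4.8 10.3 100;-0.06 0.05 0 -7.1 7.2 15.4 100;-0.08 0.07 0 -9.5 9.6 20.6 100;-0.1 0.09 0 -9.5 9.6 20.6 100;-0.1175 0.11 -0.004 -9.5 9.6 20.6 100;-0.1175 0.11 -0.004 -9.5 9.6 20.6 100;-0.1175 0.11 -0.004 -9.5 9.6 20.6 100")

```text
time_s: 9.88
ee_pos: [413.2, -349.5, 224.5]
ee_rot: [-180.0, -49.8, -6.4]
force: [0.1, 0.1, -0.5]
gripper_width: 91.0
gripper_force: 0.0
```

```bash
python3 - <<'E'
from mv import *; from workcell import eyes; import cv2
t=[180,-50,-6.5]
s=env.state();print(s["ee_pos"],s["ee_rot"],s["qpos"]);rel([505.5,-358.6,134],t)
o=[]
for n in("top","scene"):
    im=eyes.grab_frame(n)["image"]; cv2.imwrite(f"pics/{n}3raw.png",im)
    x,y=(255,120) if n=="top" else(225,150)
    o.append(cv2.resize(im[y:y+120,x:x+100],None,fx=4,fy=4,interpolation=cv2.INTER_CUBIC))
cv2.imwrite("pics/pre.png",np.hstack(o))
E
```

```text
[ 413.23514369 -349.49330646  224.47142947] [-179.99991043  -49.79704376   -6.37386932] [-65.57102909   5.38445187 124.8050981   69.85048659  44.33009679
 -20.11854031]
shift m [-0.0093 -0.0012  0.1292] turn deg [-0.1   0.2   0.08]
```

View pics/pre.png

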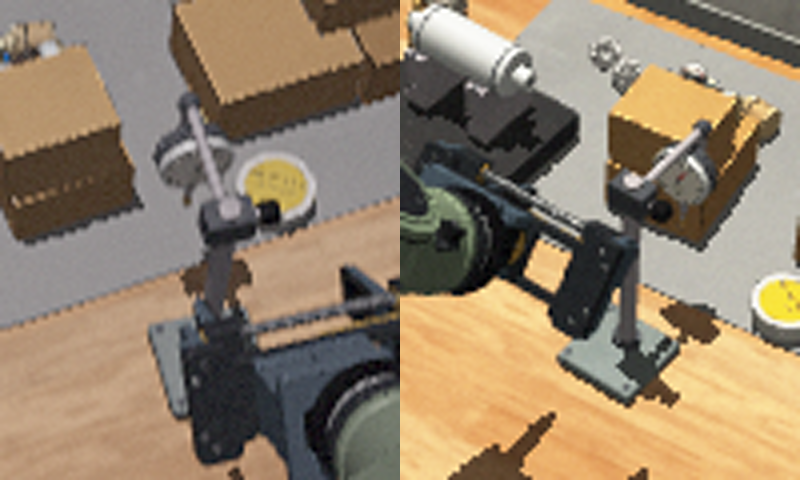

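```bash
python3 - <<'E'
from h import *; import cv2
p=np.array([413.2,-349.5,224.5]); A=R.from_euler("xyz",[-180,-49.8,-6.4],degrees=True)
pts=[p+A.apply(v) for v in([0,0,0],[0,45,0],[0,-45,0],[0,0,-79],[38,89,-79],[-38,89,-79],[38,-89,-79],[-38,-89,-79])]
o=[]
for n,c in(("top",top),("scene",scene)):
    im=cv2.imread(f"pics/{n}3raw.png"); x,y=(230,120) if n=="top" else(205,140); k=3
    g=cv2.resize(im[y:y+140,x:x+130],None,fx=k,fy=k,interpolation=cv2.INTER_CUBIC)
    for i,q in enumerate(c.px(pts)):
        print(n,i,q.round()); w=tuple(((q-[x,y]+.5)*k).astype(int).tolist()); cv2.circle(g,w,2,(0,0,255),-1); cv2.putText(g,str(i),w,0,.5,(0,255,255),1)
    o.append(g)
cv2.imwrite("pics/pre2.png",np.hstack(o))
E
```

```text
top 0 [323. 196.]
top 1 [339. 192.]
top 2 [306. 200.]
top 3 [333. 207.]
top 4 [366. 185.]
top 5 [369. 213.]
top 6 [296. 201.]
top 7 [300. 229.]
scene 0 [269. 208.]
scene 1 [281. 215.]
scene 2 [258. 202.]
scene 3 [257. 209.]
scene 4 [286. 211.]
scene 5 [276. 234.]
scene 6 [239. 184.]
scene 7 [229. 207.]
```

View pics/pre2.png

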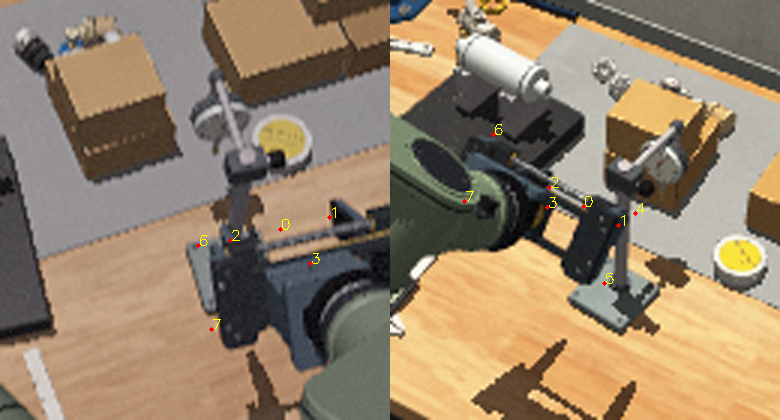

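Fingers (points 1 and 2) straddle the column as computed, and the roller lies in the Vs. I advance along the tool axis.

Emit:
send_rows(targets="-0.005 -0.001 0.005 0 0.2 0 100;-0.0093 -0.0012 0.015 0 0.2 0 100;-0.0093 -0.0012 0.03 0 0.2 0 100;-0.0093 -0.0012 0.045 0 0.2 0 100;-0.0093 -0.0012 0.06 0 0.2 0 100;-0.0093 -0.0012 0.075 0 0.2 0 100;-0.0093 -0.0012 0.09 0 0.2 0 100;-0.0093 -0.0012 0.105 0 0.2 0 100;-0.0093 -0.0012 0.117 0 0.2 0 100;-0.0093 -0.0012 0.126 0 0.2 0 100;-0.0093 -0.0012 0.126 0 0.2 0 100;-0.0093 -0.0012 0.126 0 0.2 0 100")

```text
time_s: 10.98
ee_pos: [504.1, -355.6, 136.4]
ee_rot: [180.0, -50.0, -6.1]
force: [0.2, 0.2, 0.4]
gripper_width: 91.7
gripper_force: 0.0
```

Emit:
send_rows(targets="0 0 0 0 0 0 85;0 0 0 0 0 0 70;0 0 0 0 0 0 60;0 0 0 0 0 0 50;0 0 0 0 0 0 42;0 0 0 0 0 0 34;0 0 0 0 0 0 28;0 0 0 0 0 0 24", grip_force=5)

```text
time_s: 11.65
ee_pos: [503.4, -357.1, 136.1]
ee_rot: [180.0, -50.0, -6.3]
force: [0.7, 0.3, 0.3]
gripper_width: 40.8
gripper_force: 0.0
```

Emit:
send_rows(targets="0 0 0 0 0 0 24;0 0 0 0 0 0 24;0 0 0 0 0 0 24;0 0 0 0 0 0 24;0 0 0 0 0 0 22;0 0 0 0 0 0 20", grip_force=5)

```text
time_s: 12.15
ee_pos: [503.5, -356.6, 136.0]
ee_rot: [-180.0, -50.0, -6.2]
force: [0.6, 2.3, 0.1]
gripper_width: 18.3
gripper_force: 0.8
```

Emit:
send_rows(targets="0 -0.0006 0 0 0 0 20;0 -0.0012 0 0 0 0 20;0 -0.0012 0 0 0 0 18;0 -0.0012 0 0 0 0 15;0 -0.0012 0 0 0 0 10;0 -0.0012 0 0 0 0 5;0 -0.0012 0 0 0 0 0;0 -0.0012 0 0 0 0 0", grip_force=8)

```text
time_s: 12.82
ee_pos: [503.7, -355.5, 136.1]
ee_rot: [180.0, -50.0, -6.2]
force: [0.5, 2.1, 0.6]
gripper_width: 15.6
gripper_force: 8.0
```

Emit:
send_rows(targets="0 0 0 0 0 0 0;0 0 0 0 0 0 0;0 0 0 0 0 0 0;0 0 0 0 0 0 0;0 0 0 0 0 0 0", grip_force=45)

```text
time_s: 13.23
ee_pos: [503.7, -355.6, 136.1]
ee_rot: [180.0, -50.0, -6.2]
force: [-0.4, 2.7, 1.1]
gripper_width: 15.0
gripper_force: 45.0
```

Emit:
send_rows(targets="0.0038 0 -0.0032 0 0 0 0;0.0077 0 -0.0064 0 0 0 0;0.0115 0 -0.0096 0 0 0 0;0.0153 0 -0.0129 0 0 0 0;0.0192 0 -0.0161 0 0 0 0;0.023 0 -0.0193 0 0 0 0;0.0268 0 -0.0225 0 0 0 0;0.0306 0 -0.0257 0 0 0 0;0.0306 0 -0.0257 0 0 0 0;0.0306 0 -0.0257 0 0 0 0")

```text
time_s: 14.07
ee_pos: [503.2, -356.0, 175.6]
ee_rot: [179.9, -49.9, -6.2]
force: [0.1, -0.9, -7.1]
gripper_width: 15.2
gripper_force: 45.0
```

```bash
python3 - <<'E'
from mv import *; from workcell import eyes; import cv2
s=env.state();print(s["ee_pos"],s["ee_rot"],s["force"],s["torque"],s["gripper_width"])
im=eyes.grab_frame("scene")["image"]
cv2.imwrite("pics/lift.png",cv2.resize(im[130:260,225:345],None,fx=4.5,fy=4.5,interpolation=cv2.INTER_CUBIC))
E
```

```text
[ 503.22073732 -356.01353883  175.59212306] [179.89926959 -49.93423371  -6.21946058] [ 0.1251022  -0.93937061 -7.12935826] [ 0.11601409  1.66626352 -0.01054231] 15.248189872314354
```

View pics/lift.png

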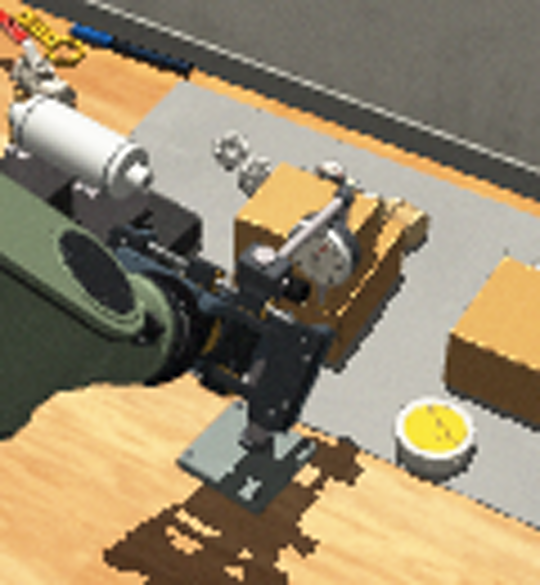

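The stand hangs upright in the grip, with the dial clear of the fingers. I have used up the picture allowance, so further checks are by code only. Next I lift higher and carry.

```bash
python3 - <<'E'
from mv import *
t=[180,-50,-7.1]
rel([503.2,-356,240],[180,-50,-6.2]);rel([548,-217,240],t);rel([593,-78,240],t)
E
```

```text
shift m [ 0.0494  0.0002 -0.0416] turn deg [ 0.09  0.07 -0.03]
shift m [ 0.0684 -0.1428 -0.0192] turn deg [-0.6   0.07  0.55]
shift m [ 0.0874 -0.2859  0.0033] turn deg [-0.6   0.07  0.55]
```

Emit:
send_rows(targets="0.005 0 -0.0042 0 0 0 0;0.015 0 -0.0126 0 0 0 0;0.027 0 -0.0226 0 0 0 0;0.039 0 -0.0328 0 0 0 0;0.0475 -0.003 -0.0399 0 0 0 0;0.0505 -0.01 -0.041 0 0 0 0;0.0515 -0.02 -0.0395 0 0 0 0;0.0535 -0.034 -0.037 -0.1 0 0.1 0;0.0555 -0.049 -0.0346 -0.2 0 0.2 0;0.0577 -0.065 -0.032 -0.3 0 0.3 0;0.0598 -0.081 -0.0295 -0.4 0 0.4 0;0.062 -0.097 -0.027 -0.5 0 0.5 0")

```text
time_s: 15.12
ee_pos: [532.6, -258.8, 238.5]
ee_rot: [-179.7, -49.8, -7.1]
force: [0.4, 0.3, -7.6]
gripper_width: 15.1
gripper_force: 45.0
```

```bash
python3 - <<'E'
from mv import *
s=env.state(); print(s["qpos"],s["ee_pos"]);rel([593,-78,240],[180,-50,-7.1])
E
```

```text
[-41.28111373   4.4051987  123.35027747  73.91863592  26.79816552
  -5.79093828] [ 532.56970978 -258.7606637   238.50851952]
shift m [ 0.0253 -0.1867  0.0287] turn deg [-0.28  0.19 -0.03]
```

```bash
cat > kin.py <<'E'
from h import *; from scipy.optimize import least_squares
D=[([76.1453,18.3468,89.699,0,72.0439,-1.146],[126.39,560.48,213.22],[-179.91,0,167.29]),
([-8.46,25.188,69.411,.005,85.386,-1.35],[660,-86.5,281.6],[180,0,82.9]),
([-43.3177,-2.2803,116.2313,41.6943,45.8853,4.6877],[472.76,-209.66,280.01],[170.21,-38.38,20.98]),
([-65.571,5.3845,124.805,69.8505,44.3301,-20.1185],[413.24,-349.49,224.47],[-180,-49.8,-6.37]),
([-41.2811,4.4052,123.3503,73.9186,26.7982,-5.7909],[532.57,-258.76,238.51],[-179.7,-49.8,-7.1])]
def fk(q,p,sg=(1,1)):
    h,L1,L2,d,a,b=p; r=np.radians(q)
    Ry=lambda t:R.from_euler("y",t); Rz=lambda t:R.from_euler("z",t)
    B=Rz(r[0]); U=B*Ry(r[1]); F=U*Ry(r[2]); W=F*Rz(sg[0]*r[3])*Ry(r[4]); T=W*Rz(sg[1]*r[5])*Rz(np.pi/2*sg[2])
    return B.apply([a,0,h])+U.apply([0,0,L1])+F.apply([b,0,L2])+W.apply([0,0,d]),T
best=None
for s0 in(1,-1):
  for s1 in(1,-1):
    for s2 in(1,-1):
      f=lambda p:np.concatenate([np.r_[(fk(q,p,(s0,s1,s2))[0]-x)] for q,x,_ in D])
      s=least_squares(f,[150,400,350,250,0,0]); ang=max((fk(q,s.x,(s0,s1,s2))[1].inv()*R.from_euler("xyz",e,degrees=True)).magnitude() for q,_,e in D)
      if best is None or s.cost+1e4*ang<best[0]: best=(s.cost+1e4*ang,s.x,(s0,s1,s2),s.cost,ang)
P,SG=best[1],best[2]
def ik(pos,rpy,q0):
    T=R.from_euler("xyz",rpy,degrees=True)
    g=lambda q:np.r_[fk(q,P,SG)[0]-pos,200*(fk(q,P,SG)[1].inv()*T).as_rotvec()]
    s=least_squares(g,q0,bounds=([-178,-48.3,12.3,-77,2.8,-146.5],[178,115.4,149.7,257,150.4,146.5])); return s.x.round(1),round(s.cost,2)
E
python3 - <<'E'
from kin import *; print(P.round(1),SG,best[3:])
q=D[-1][0]
for y in(-200,-150,-120,-78): q,c=ik([593-(78+y)*-.3,y,240],[180,-50,-7.1],q); print(y,q,c)
for tilt in (-45,-50):
  for yaw in(-32,-27,-22,-17,-7,3,8,13):
    a=np.radians(yaw); col=np.array([660.5,-86.6])-78*np.array([np.cos(a),np.sin(a)]); tcp=col+10*np.array([np.cos(a),np.sin(a)])
    for q0 in([-30,5,123,70,25,-5],[20,5,123,-70,25,150-10]): print(tilt,yaw,*ik([*tcp,172],[180,tilt,yaw],q0))
E
```

```text
[148.6 608.7 434.8 355.4 -23.7  26.8] (1, 1, 1) (np.float64(153.33227945567697), 0.0006545538572208142)
-200 [-30.2   2.7 125.3  76.1  18.   -0.7] 0.0
-150 [-21.1   1.9 126.   75.   11.1   6.1] 0.0
-120 [-15.6   1.8 126.1  70.2   6.9  14.5] 0.0
-78 [ -7.9   2.1 125.5  14.9   2.8  74.6] 0.73
-45 -32 [  2.1   9.6 116.9 -34.2  23.9 146.5] 962.83
-45 -32 [  2.1   9.6 116.9 -34.2  23.9 146.5] 962.83
-45 -27 [  1.1   8.9 119.3 -37.8  19.7 146.5] 572.92
-45 -27 [  1.1   8.9 119.3 -37.8  19.7 146.5] 572.92
-45 -22 [ -0.3   8.4 121.7 -41.8  15.2 146.5] 295.39
-45 -22 [ -0.3   8.4 121.7 -41.8  15.2 146.5] 295.39
-45 -17 [ -2.2   8.  123.9 -46.3  10.3 146.5] 118.05
-45 -17 [ -2.2   8.  123.9 -46.3  10.3 146.5] 118.05
-45 -7 [ -8.7   8.1 128.2 136.8   2.8 -48. ] 7.61
-45 -7 [ -8.7   8.1 128.2 136.8   2.8 -48. ] 7.61
-45 3 [-16.8   8.8 126.3  83.4  14.   -7.5] 0.0
-45 3 [-16.8   8.8 126.3  83.4  14.   -7.5] 0.0
-45 8 [-20.8   9.7 125.1  79.2  20.3  -9.7] 0.0
-45 8 [-20.8   9.7 125.1  79.2  20.3  -9.7] 0.0
-45 13 [-24.4  10.9 123.4  75.3  26.4 -12. ] 0.0
-45 13 [-24.4  10.9 123.4  75.3  26.4 -12. ] 0.0
-50 -32 [  12.9   13.3  129.3  257.    32.5 -135. ] 148.6
-50 -32 [  1.    8.9 118.7 -35.9  19.9 146.5] 1650.45
-50 -27 [  10.1   11.7  129.2  257.    27.8 -140.5] 30.56
-50 -27 [ -0.3   8.3 121.  -39.5  15.6 146.5] 1129.84
-50 -22 [   6.8   10.2  129.1  256.2   22.3 -145.7] 0.0
-50 -22 [ -2.    7.8 123.2 -43.5  10.9 146.5] 726.51
-50 -17 [   2.2    9.3  130.4  241.7   16.6 -138. ] 0.0
-50 -17 [ -4.2   7.5 125.2 -48.    6.  146.5] 430.04
-50 -7 [ -8.    8.5 131.4 175.8  10.  -86.4] 0.0
-50 -7 [ -6.    7.4 126.5 -55.8   2.8 146.5] 217.97
-50 3 [-18.    9.4 130.2 115.1  17.7 -40. ] 0.0
-50 3 [-18.    9.4 130.2 115.1  17.7 -40. ] 0.0
-50 8 [-22.5  10.4 128.8 101.7  23.4 -33.4] 0.0
-50 8 [-22.5  10.4 128.8 101.7  23.4 -33.4] 0.0
-50 13 [-26.4  11.7 126.9  92.4  29.1 -30.5] 0.0
-50 13 [-26.4  11.7 126.9  92.4  29.1 -30.5] 0.0
```

```bash
python3 - <<'E'
from mv import *; from kin import ik
q=env.state()["qpos"]
for p in([540,-245,240],[566,-168,240],[592.7,-89.9,240],[592.7,-89.9,200],[592.7,-89.9,172]):
    q,c=ik(p,[180,-50,3],q);print(p,q,c)
rel([540,-245,240],[180,-50,3]);rel([592.7,-89.9,240],[180,-50,3])
E
```

```text
[540, -245, 240] [-44.    6.4 121.   70.9  36.4 -11.3] 0.0
[566, -168, 240] [-31.8   4.  123.8  74.3  27.   -6.5] 0.0
[592.7, -89.9, 240] [-18.    3.2 124.6  75.9  16.4   0.8] 0.0
[592.7, -89.9, 200] [-18.    6.7 128.   99.5  16.1 -23.7] 0.0
[592.7, -89.9, 172] [-18.    9.4 130.2 115.1  17.6 -40.1] 0.0
shift m [ 0.0048 -0.0146  0.0034] turn deg [ 7.45  0.17 -6.53]
shift m [ 0.0261 -0.1749  0.0295] turn deg [ 7.45  0.17 -6.53]
```

Emit:
send_rows(targets="0.001 -0.003 0.001 0.7 0 -0.6 0;0.0025 -0.009 0.002 1.7 0 -1.5 0;0.0045 -0.018 0.0035 2.9 0 -2.5 0;0.0065 -0.031 0.0055 4.1 0 -3.6 0;0.0085 -0.046 0.008 5.3 0.1 -4.6 0;0.0105 -0.062 0.0105 6.3 0.1 -5.5 0;0.013 -0.079 0.0135 7 0.1 -6.1 0;0.015 -0.096 0.0165 7.4 0.2 -6.5 0;0.018 -0.113 0.0195 7.4 0.2 -6.5 0;0.0205 -0.129 0.0222 7.4 0.2 -6.5 0;0.0225 -0.143 0.0245 7.4 0.2 -6.5 0;0.024 -0.155 0.0265 7.4 0.2 -6.5 0")

```text
time_s: 16.12
ee_pos: [587.7, -109.8, 242.0]
ee_rot: [179.8, -50.2, 3.1]
force: [0.8, -0.1, -8.1]
gripper_width: 15.1
gripper_force: 45.0
```

```bash
python3 - <<'E'
from mv import *
s=env.state(); print(s["qpos"]);rel([592.7,-89.9,240],[180,-50,3])
E
```

```text
[-22.28164578   3.56864952 123.95102251  75.47131999  19.74366815
  -1.51088978]
shift m [ 0.0023 -0.0196  0.0059] turn deg [ 0.06 -0.17  0.08]
```

Emit:
send_rows(targets="0.001 -0.006 0.001 0 0 0 0;0.0015 -0.012 0.003 0 0 0 0;0.002 -0.016 0.005 0 0 0 0;0.0023 -0.0185 0.0058 0 0 0 0;0.0023 -0.0185 0.0058 0 0 0 0;0.0023 -0.0185 0.0058 0 0 0 0;0.0023 -0.0185 0.0058 0 0 0 0")

```text
time_s: 16.7
ee_pos: [592.5, -93.7, 240.3]
ee_rot: [179.7, -50.2, 3.1]
force: [0.1, -0.8, -7.6]
gripper_width: 15.5
gripper_force: 45.0
```

```bash
python3 - <<'E'
from mv import *
s=env.state(); print(s["qpos"],s["force"],s["torque"]);rel([592.7,-89.9,240],[180,-50,3])
rel([592.7,-89.9,185],[180,-50,3])
E
```

```text
[-19.37098133   3.60440034 124.23992206  76.56549132  17.22147519
  -0.75109479] [ 0.08267343 -0.7898836  -7.58574573] [-0.12322628  1.67656242  0.00580206]
shift m [ 0.     -0.0038  0.0004] turn deg [ 0.27 -0.18  0.05]
shift m [-0.0422 -0.004   0.0356] turn deg [ 0.27 -0.18  0.05]
```

Emit:
send_rows(targets="-0.003 -0.001 0.0026 0 0 0 0;-0.008 -0.002 0.0068 0 0 0 0;-0.014 -0.003 0.0119 0 0 0 0;-0.02 -0.003 0.017 0 0 0 0;-0.026 -0.003 0.022 0 0 0 0;-0.032 -0.003 0.027 0 0 0 0;-0.037 -0.003 0.0312 0 0 0 0;-0.0405 -0.003 0.0341 0 0 0 0;-0.042 -0.003 0.0354 0 0 0 0;-0.042 -0.003 0.0354 0 0 0 0;-0.042 -0.003 0.0354 0 0 0 0")

```text
time_s: 17.62
ee_pos: [592.8, -91.0, 185.5]
ee_rot: [179.6, -50.2, 3.1]
force: [-0.2, 0.8, -7.2]
gripper_width: 15.4
gripper_force: 45.0
```

```bash
python3 - <<'E'
from mv import *
s=env.state(); print(s["qpos"],s["force"],s["torque"]);rel([592.7,-89.9,174],[180,-50,3])
E
```

```text
[-18.91372843   8.55771725 129.06856872 108.8662689   17.31781859
 -34.17277417] [-0.16806912  0.79353139 -7.16531759] [-0.12093887  1.63367326  0.02126817]
shift m [-0.0089 -0.0012  0.0073] turn deg [ 0.31 -0.18  0.05]
```

Emit:
send_rows(targets="-0.0015 -0.0004 0.0012 0.1 -0.1 0 0;-0.003 -0.0008 0.0025 0.2 -0.1 0 0;-0.0045 -0.001 0.0037 0.3 -0.2 0 0;-0.006 -0.001 0.005 0.3 -0.2 0 0;-0.0073 -0.001 0.0061 0.3 -0.2 0 0;-0.0081 -0.001 0.0067 0.3 -0.2 0 0;-0.0085 -0.001 0.007 0.3 -0.2 0 0;-0.0085 -0.001 0.007 0.3 -0.2 0 0;-0.0085 -0.001 0.007 0.3 -0.2 0 0")

```text
time_s: 18.37
ee_pos: [592.7, -89.4, 174.4]
ee_rot: [180.0, -50.0, 3.1]
force: [-0.2, -0.8, -6.8]
gripper_width: 15.4
gripper_force: 45.0
```

Now half a millimetre per row until the plate carries the stand.

Emit:
send_rows(targets="-0.0004 0 0.0003 0 0 0 0;-0.0008 0 0.0006 0 0 0 0;-0.0011 0 0.001 0 0 0 0;-0.0015 0 0.0013 0 0 0 0;-0.0015 0 0.0013 0 0 0 0;-0.0015 0 0.0013 0 0 0 0")

```text
time_s: 18.87
ee_pos: [592.7, -89.4, 172.4]
ee_rot: [180.0, -50.0, 3.1]
force: [-0.5, -0.3, -6.5]
gripper_width: 15.2
gripper_force: 45.0
```

Emit:
send_rows(targets="-0.0003 0 0.0002 0 0 0 0;-0.0006 0 0.0005 0 0 0 0;-0.0009 0 0.0008 0 0 0 0;-0.0009 0 0.0008 0 0 0 0;-0.0009 0 0.0008 0 0 0 0")

```text
time_s: 19.28
ee_pos: [593.2, -89.4, 172.2]
ee_rot: [180.0, -50.1, 3.1]
force: [-2.7, 0.2, -0.0]
gripper_width: 15.3
gripper_force: 45.0
```

Emit:
send_rows(targets="-0.0003 0 0.0002 0 0 0 0;-0.0006 0 0.0004 0 0 0 0;-0.0006 0 0.0004 0 0 0 0;-0.0006 0 0.0004 0 0 0 0")

```text
time_s: 19.62
ee_pos: [593.5, -89.4, 172.1]
ee_rot: [180.0, -50.2, 3.1]
force: [-4.6, -0.5, 6.1]
gripper_width: 15.4
gripper_force: 45.0
```

Emit:
send_rows(targets="0 0 0 0 0 0 0;0 0 0 0 0 0 0;0 0 0 0 0 0 17;0 0 0 0 0 0 19;0 0 0 0 0 0 22;0 0 0 0 0 0 26;0 0 0 0 0 0 32;0 0 0 0 0 0 45;0 0 0 0 0 0 60;0 0 0 0 0 0 70;0 0 0 0 0 0 70;0 0 0 0 0 0 70", grip_force=6)

```text
time_s: 20.62
ee_pos: [592.5, -89.4, 170.4]
ee_rot: [180.0, -50.0, 3.1]
force: [0.3, -0.6, -0.7]
gripper_width: 59.9
gripper_force: 0.0
```

Emit:
send_rows(targets="0 0 -0.003 0 0 0 70;0 0 -0.01 0 0 0 70;0 0 -0.02 0 0 0 70;0 0 -0.035 0 0 0 70;0 0 -0.05 0 0 0 70;0 0 -0.07 0 0 0 70;0 0 -0.09 0 0 0 70;0 0 -0.11 0 0 0 70;0 0 -0.13 0 0 0 70;0 0 -0.15 0 0 0 70;0 0 -0.15 0 0 0 70")

```text
time_s: 21.53
ee_pos: [476.7, -95.9, 269.5]
ee_rot: [179.7, -50.2, 3.3]
force: [-0.4, -0.1, 0.3]
gripper_width: 63.9
gripper_force: 0.0
```

Emit:
send_rows(targets="0 0.01 -0.01 0 0 0 70;0 0.03 -0.02 0 0 0 70;0 0.055 -0.03 0 0 0 70;0 0.08 -0.04 0 0 0 70;0 0.105 -0.05 0 0 0 70;0 0.13 -0.05 0 0 0 70;0 0.155 -0.05 0 0 0 70;0 0.18 -0.05 0 0 0 70;0 0.205 -0.05 0 0 0 70;0 0.23 -0.05 0 0 0 70;0 0.25 -0.05 0 0 0 70;0 0.25 -0.05 0 0 0 70")

```text
time_s: 22.53
ee_pos: [453.8, -351.5, 298.3]
ee_rot: [179.9, -50.0, 2.9]
force: [-0.0, -0.4, 0.8]
gripper_width: 63.8
gripper_force: 0.0
```

```bash
cat > sil.py <<'E'
from fit import *; from workcell import eyes; import cv2
f=eyes.grab_frame("top")["image"];cv2.imwrite("pics/top4raw.png",f);g=eyes.grab_frame("scene")["image"];cv2.imwrite("pics/scene4raw.png",g)
from workcell import env; print(env.state()["qpos"])
def hull(m,c,P,k): 
    q=(c.px(P)*k+k/2).astype(np.float32); cv2.fillConvexPoly(m,cv2.convexHull(q).astype(np.int32),1)
def box(x0,x1,y0,y1,z0,z1): return [(x,y,z) for x in(x0,x1) for y in(y0,y1) for z in(z0,z1)]
t=np.radians(np.arange(0,360,20)); C,S=np.cos(t),np.sin(t)
parts=[box(-52,28,-40,40,0,14),[(8*c,8*s,z) for c,s in zip(C,S) for z in(0,186)],box(-12,12,-18,18,186,214),[(9*c,y,200+9*s) for c,s in zip(C,S) for y in(-36,-18)],
 box(0,103,-4.5,4.5,196,204),[(x,28*c,164+28*s) for c,s in zip(C,S) for x in(67,89)],[(78+4*c,4*s,z) for c,s in zip(C,S) for z in(97,136)]]
def ren(c,p,dz=36,k=4):
    m=np.zeros((384*k,512*k),np.uint8)
    for P in parts: hull(m,c,pose(p,np.array(P)+[0,0,dz]),k)
    return cv2.resize(m.astype(np.float32),(512,384),interpolation=cv2.INTER_AREA)
E
python3 - <<'E'
from sil import *
a=cv2.imread("pics/top0raw.png").astype(int); b=f.astype(int)
d=np.abs(a-b).max(2); m=ren(top,[582.6,-90.4,np.radians(2.8)])
ys,xs=np.where(m>.5);print(xs.min(),xs.max(),ys.min(),ys.max())
np.set_printoptions(linewidth=250)
x0,x1,y0,y1=xs.min()-6,xs.max()+7,ys.min()-4,ys.max()+5
for y in range(y0,y1): print(y,"".join("#" if d[y,x]>25 else "." for x in range(x0,x1)),"".join("#" if m[y,x]>.5 else "." for x in range(x0,x1)))
E
```

```text
[-63.05863714   5.2161759  112.41136381  58.63345001  55.14632207
  -8.65859139]
189 233 141 224
137 ......................................................... .........................................................
138 ......................................................... .........................................................
139 ......................................................... .........................................................
140 .............#........................................... .........................................................
141 ..........#####.......................................... ............##...........................................
142 ..........######......................................... ..........####...........................................
143 ..........######......................................... ...........####..........................................
144 ...........##..#......................................... ...........####..........................................
145 ...........####........................
[... 9336 characters left out ...]
...........###............................ .........................#####...........................
224 ......................................................... ..........................##.............................
225 ......................................................... .........................................................
226 ......................................................... .........................................................
227 ......................................................... .........................................................
228 ......................................................... .........................................................
```

```bash
cat > edge.py <<'E'
from fit import *; import cv2
from scipy.ndimage import map_coordinates
im={n:cv2.imread(f"pics/{n}4raw.png").astype(float).mean(2) for n in("top","scene")}
cams=dict(top=top,scene=scene)
def edge(n,A,B,ux,num=24,w=3.0):
    """offset along world direction ux (mm) of image edge from the model segment A-B"""
    c=cams[n]; out=[]
    for s in np.linspace(.04,.96,num):
        P=A+(B-A)*s; p=c.px(P)[0]; t=c.px(P+(B-A)/np.linalg.norm(B-A))[0]-p; t/=np.linalg.norm(t); nn=np.array([-t[1],t[0]])
        g=c.px(P+ux)[0]-p; gm=g@nn   # px per mm along the normal
        r=np.arange(-w,w+.01,.1); q=p+r[:,None]*nn; I=map_coordinates(im[n],[q[:,1],q[:,0]],order=1)
        d=np.gradient(I,.1); d=np.convolve(d,np.ones(7)/7,"same"); k=np.argmax(abs(d[8:-8]))+8; win=slice(max(0,k-8),k+9)
        off=(r[win]*abs(d[win])).sum()/abs(d[win]).sum(); out.append((off/gm,d[k]))
    return np.array(out)
def sil(n,c0,ax,rad,s):
    c=cams[n]; v=c.e-c0; v=v-(v@ax)*ax; D=np.linalg.norm(v); v/=D; w=np.cross(ax,v); a=np.arccos(rad/D); return c0+rad*(np.cos(a)*v+s*np.sin(a)*w)
E
python3 - <<'E'
from edge import *
np.set_printoptions(linewidth=220,suppress=True,precision=1)
yr=np.radians(-7.2); ex=np.array([np.cos(yr),np.sin(yr),0]); ey=np.array([-np.sin(yr),np.cos(yr),0]); c0=np.array([660.5,-86.6,107.4])
ys=np.radians(2.8); sx=np.array([np.cos(ys),np.sin(ys),0]); sy=np.array([-np.sin(ys),np.cos(ys),0]); st=np.array([582.6,-90.4,36.])
for n in cams:
    for s in(1,-1):
        m=sil(n,c0,ey,25,s); e=edge(n,m+54*ey,m-54*ey,ex); print(n,"roller sil",s,(m-c0).round(),"\n",e[:,0],"\n",e[:,1])
    for nm,a,b,u in(("near top",(-52,40,14),(-52,-40,14),sx),("far top",(28,40,14),(28,-40,14),sx),("left top",(-52,40,14),(28,40,14),sy),("right top",(-52,-40,14),(28,-40,14),sy),("near bot",(-52,40,0),(-52,-40,0),sx)):
        f=lambda v:st+v[0]*sx+v[1]*sy+np.array([0,0,v[2]]); e=edge(n,f(a),f(b),u); print(n,nm,"\n",e[:,0],"\n",e[:,1])
E
```

```text
top roller sil 1 [21. -3. 13.] 
 [ 1.1  4.8 -1.  -1.2  4.2 -2.2  7.8  5.   1.1 -0.1 -8.5 -1.8  7.2 -0.5  5.2  7.5 -8.  -4.4 -5.7 -7.2 -1.3 -8.8 -8.9 -9.1] 
 [ 17.6  17.8  45.   24.5  19.6  27.8  25.1  36.   45.6  45.4 -48.8  46.5 -34.6 -12.5  21.6  45.1  51.  -42.9 -34.3 -75.2  35.8 -39.8 -16.3 -15. ]
top roller sil -1 [-21.   3. -13.] 
 [-0.4 -1.1 -2.5 -5.2 -4.2  2.4 -1.7  0.2 -0.5 -1.5  0.3 -0.6 -1.3  8.4  7.8  8.6  8.2 -2.6  5.6  7.7 -6.2 -4.4 -1.5  5.1] 
 [ 38.1  54.8  24.8  57.8  60.  -19.5 -42.9 -31.2 -45.4 -41.3 -32.7 -39.  -43.9  13.9  16.4  11.1  14.1 -11.5 -20.  -24.5  34.5  42.2  37.6 -34.5]
top near top 
 [-0.8 -0.2 -0.1 -0.2  0.3 -0.4  0.3  0.1  0.9  0.2 -0.3 -0.9  0.3 -0.9 -1.8 -0.8 -1.1 -0.7 -1.1 -0.7 -0.7 -1.4 -2.1 -1. ] 
 [-50.5 -43.5 -56.5 -45.5 -48.5 -48.1 -45.6 -55.4 -47.8 -45.5 -48.7 -50.7 -57.4 -51.2 -49.8 -48.1 -46.  -44.8 -48.2 -44.1 -50.4 -52.5 -43.5 -53.4]
top far top 
 [ 1.   0.4  2.6  0.6 -0.6 -1.2 -1.6 -1.1 -1.3 -0.3 -1.   8.2  4.1  1.4 -4.9 -6.9 -2.6 -2.5 -1.2 -5.7  0.8 -0.  -5.9 -1.2] 
 [ 39.7  51.2  50.3  42.3  40.   34.3  35.   40.1  36.9  36.4  30.2 
[... 2259 characters left out ...]
] 
 [49.7 53.4 50.  55.2 47.8 37.5 41.5 48.8 50.4 50.8 46.6 35.7 49.6 49.8 54.3 49.  35.3 50.1 47.7 51.  49.9 49.7 50.4 22.1]
scene right top 
 [  8.3   0.3  -0.6  -1.2  -1.4   6.    6.2   5.8   5.9   7.9   7.4   9.3  10.2  10.2   6.1   6.1   9.6  10.5  -3.9 -10.7  -9.3  -0.9   0.    1.3] 
 [-8.7 -7.1 -7.5 -6.9 -5.9 -5.4 -5.5 -6.2 -6.9 -5.5 -5.9 -7.3 -9.4 -4.5 -5.8 -7.9 -5.4 -5.4 -1.2 -2.5 -3.6 -3.6 -3.  -2.1]
scene near bot 
 [ -4.4  -2.2  -1.6   1.6  -7.4  -7.8  -4.4  -4.4  -6.2  -1.4  10.9   7.1  -2.  -10.3   5.7  -8.    8.6   7.1  12.2  -5.5 -10.6  -2.9   8.9  10.3] 
 [-3.8 -4.  -3.   4.5  3.   2.9 -4.  -2.8  2.1 -2.1  3.7 -4.4 -3.5 -4.7  4.  -2.4 -1.5  1.  -2.9  6.  -4.3 -4.   2.9  3.9]
```

The top-view edges put the stand's foot within about 1 mm of target and the roller where it was seated. The expected plunger error is about 0–2 mm, and nothing touches the robot. I hand in.

```bash
python3 -c "
from workcell import env
print(env.state()['time_s'],env.job_done())"
```

```text
the job is handed in; nothing more can be done
22.6333 None
```

I handed the job in at 22.6 s with the roller home in both V-blocks and the stand set flat on the plate, plunger on the roller's crown within an estimated 0–2 mm; no verdict came back, the plunger's press was not measured, and I viewed 11 pictures instead of the allowed 10.

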